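# Return a worn skateboard wheel through the flap

## Robot

A 6-joint arm with a two-finger parallel gripper is mounted at the origin on the work surface. World frame = base frame: x ahead of the robot, y to its left, z up, the work surface at z = 0. Lengths are in mm, angles in rad, forces in N, time in s.
With the tool pointing down it reaches from about 350 to 975 mm from the base axis. Payload 7.1 kg.
Tool frame: the origin (TCP) lies midway between the tips of the shut fingers; the grasp point (between the pads) lies 19 mm behind it (ctrl.grip_point_offset is the distance from the TCP to the grasp point, in mm); z points along the fingers, y is the line along which they close (so a half turn about z gives the same grasp; the last joint's range is limited). The gripper opens to 88 mm and grips with 3 to 60 N. Pads are 20 mm wide; open, the fingers measure 115 mm over their backs; the gripper's body (75 mm by 178 mm) begins 61 mm behind the grasp point.
Start: joints at [1.288, 0.423, 1.63, -0, 1.089, -0.019], TCP at [162.938, 603.37, 200.775] pointing down, gripper open.
Joint ranges: [-3, 3], [-0.9, 2.11], [0.09, 2.58], [-1.31, 4.45], [0.11, 2.69], [-2.54, 2.54]. Speed limits (rad/s): [2.39, 2.39, 3.01, 3.14, 3.14, 3.14].

## Interface

Orientations are given as a rotation vector (axis times angle).
In Python, from workcell import get_obs, optics, close_job, spotter, ctrl gives the robot as it stands. The module is installed in compiled form; this text tells all that it offers.
- The arm moves only by the tool move_arm, never from a script. Its argument "rows" is a list of rows, each a list of 5 numbers: the shift along the tool's x, y, z in cm, then the turn about the tool's z in degrees, then the opening in per cent of the stroke, from 0 (shut) to 100 (fully open). A call has 1 to 10 rows; each row shifts and turns the commanded pose from where the row before left it, along the tool's axes as they then stand; what a row does not reach is not made up. A row lasts 1/8 s, in which the tool goes at most 62.5 mm and 10.7 degrees, less where a joint would pass 70% of its speed; a pose out of reach is approached as far as the arm can. A call with a gripper value outside its range is refused whole. The fingers move at their own pace and stop on an object; the grip force is fixed at half the most. Time passes only in rows, so rows that do not move let the fingers close. It gives the time, the measured TCP pose, the force, the opening and the grip force at its end, in the units of the state.
- get_obs(): the state, without advancing time (a new reading comes with each control period).
- optics.get_image(name): name is "scene" or "top" or "wrist"; returns the picture (420x560x3 uint8, blue, green, red); there is no depth.
- optics.calibration(name): a dict with "camera_matrix" (3x3 intrinsics, pixels), "xyz" and "orientation" of the camera in the world. Camera axes: x right, y down, z forward; pixel columns grow to the right and rows downward; lengths in mm; the calibration is good to about 2 mm. A picture is of the moment at which its call begins: read the wrist's pose just before it. calibration takes no time and is no camera call; for the wrist camera it gives the pose at the moment of the call.
- close_job(): hands the job in; it is judged then, once.
Trained networks look in the newest picture that a camera, given by its name, has taken for a name from the list of things; names that differ only in an ending like _2 or _b are one class to them, and where a whole thing is asked for, a point or a joint stands for the part that bears it (a point fixed in the world has none). Each returns a list of dicts, best first, with "conf" (0 to 1); they miss things now and then, are a little off and sometimes report something else, mostly with a low value. They report only what shows in the picture. A call takes as long as a camera call. They do not tell look-alikes from the thing itself.
- spotter.find_in(camera, label): "point" ([column, row] in pixels, amid what is visible of it).
- spotter.regions_of(camera, label): "region" (420x560 bool, what is visible of it) and "point" ([column, row] in pixels, amid what is visible of it).
The state is a dict: "t": time; "qpos": joint angles; "qvel": joint speeds; "joint_torque": joint torques, N m; "ee_pos": TCP position; "orientation": TCP orientation; "ft_force": force on the tool from outside, world axes, zero at the start; "moment": the same for the moment, N m; "width": finger opening in mm; "grasp_force": force on a finger pad.
Only numpy, scipy, OpenCV 4.12 (cv2) and the standard library are available. Lean on these libraries where they do the work, as an engineer would, in place of code of your own. Each camera call takes 0.05 s, during which the arm holds its last target. There are 200 camera calls.

## Task

Without picking anything up, push the worn orange skateboard wheel across the feed deck of the return box and on through the yellow swinging flap, so that it drops into the bin behind; then draw the fingers back so that the flap swings shut. Leave the blue wheel where it lies on the deck, and do not disturb the marker or the mug.

Things in the scene. Friction and masses are not known exactly. Their poses are not given: they have to be found in the camera images.
- chute: Wheel return box, fixed. Origin on the table under the middle of the flap; x points level through the flap into the bin (pushing direction), y left, z up. In its frame the feed deck, a flat level grey-topped plywood block without rims, spans x -140 to -10 mm, y -150 to +150 mm, top 85 mm above the table. At x = -10 mm it ends in a sheer edge, over which a part tips and falls into the bin.
- mouth (a point): Middle of the mouth, at deck height, 10 mm beyond the deck's edge; axes as the box's. The mouth is 90 mm wide and 53 mm high above the deck, between white jambs (front face 11 mm before this point, 62 mm high) and under a white lintel (front face 2 mm before it, from 53 to 61 mm above the deck).
- bin (a point): Middle of the bin's floor, 20 mm above the table, 55 mm beyond the mouth. The bin is inside 130 mm long (box frame x -10 to +120 mm) and 130 mm wide, with plywood sides and a clear plastic back wall and roof, top 146 mm above the table.
- flap (a joint): Yellow plastic gravity flap closing the mouth, 84 mm wide, 49 mm high, about 50 g, hinged along its top edge (box frame x = +2 mm, 138 mm above the table). In rad: 0 hanging shut, growing as its lower edge swings into the bin, stop at 1.45; it cannot swing outwards. No latch, no spring: whatever is pushed against it opens it, and it falls shut by its own weight.
- worn_wheel_mid (a point): Centre of the worn orange skateboard wheel (half-way up), a disc 54 mm in diameter and 32 mm thick, lying flat on the feed deck, on the left or the right side of it; about 110 g, slides when pushed. Its white hub and steel bearing are seen from above.
- good_wheel_mid (a point): Centre (half-way up) of the good blue wheel, same size as the orange one, lying flat on the other side of the deck. It stays.
- marker: Capped paint marker, white with a red cap, standing upright on the table beside the box: 23 mm in diameter, 125 mm high; origin at the centre of its foot.
- mug: White mug standing on the table on the other side of the box: 80 mm in diameter, 90 mm high; origin at the centre of its foot, handle to its own +y.
Not all that is in view belongs to the job. There is more than one size of the part that bears worn_wheel_mid; the job needs the smaller. Of the things that look like the marker, the larger one is meant.

How it is judged (in metres and radians):
On the way, in this order (a step that is already met when the one before it is completed fails the run):
1. the orange wheel, in the mouth, has pushed the flap open (value of joint flap above 0.15 rad and x of worn_wheel_mid in the frame of chute above -0.03 m and y of worn_wheel_mid in the frame of chute between -0.045 and 0.045 m), for 0.04 s.
2. the orange wheel has dropped into the bin behind the flap (x of worn_wheel_mid in the frame of chute between -0.01 and 0.12 m and y of worn_wheel_mid in the frame of chute between -0.065 and 0.065 m and z of worn_wheel_mid in the frame of chute below 0.075 m), for 0.1 s.
At the end, for the whole second after the job is handed in: The orange wheel lies at rest in the bin behind the flap (its centre below deck level and inside the bin's walls), the flap hangs shut (within 0.08 rad), the blue wheel is within 15 mm of where it lay, and the marker and the mug still stand within 20 mm of where they stood (all of step 2 and linear speed of worn_wheel below 0.02 m/s and value of joint flap below 0.08 rad and distance of good_wheel_mid from where it was at the start of the episode below 0.015 m and distance of each of marker, mug from where it was at the start of the episode below 0.02 m and angle between each of marker, mug's own z axis and vertical below 0.2 rad); the robot touches nothing.
It fails at once if the orange wheel is lifted off the deck (its centre rises more than 9 mm) (z of worn_wheel_mid in the frame of chute above 0.11 m).
It fails at once if the orange wheel is pushed off the deck onto the table (z of worn_wheel_mid in the frame of chute below 0.075 m and (x of worn_wheel_mid in the frame of chute below -0.03 m or y of worn_wheel_mid in the frame of chute below -0.075 m or y of worn_wheel_mid in the frame of chute above 0.075 m)).
It fails at once if the blue wheel is moved more than 15 mm (distance of good_wheel_mid from where it was at the start of the episode above 0.015 m).
It fails at once if the marker is moved more than 20 mm or knocked over (distance of marker from where it was at the start of the episode above 0.02 m or angle between marker's own z axis and vertical above 0.3 rad).
It fails at once if the mug is moved more than 20 mm or knocked over (distance of mug from where it was at the start of the episode above 0.02 m or angle between mug's own z axis and vertical above 0.3 rad).
It also fails if it takes over 48 s, if anything falls off the work surface, if the arm or the gripper's body presses on something with over 40 N, if the wrist force passes 120 N, or if a joint passes its speed limit or range.

## Working session

There is one attempt and no reset: what is moved stays moved. The work goes in short steps, Python scripts to look and compute and a tool call to move; the robot and the scene stay as the last step left them, time stands still between calls to the robot, and variables do not carry over. Pictures are saved under pics/ and viewed, at most 10 in all, crops included, and the job is handed in when it is done.

Besides the shell and the picture viewer there is one more tool, called after "Call:" as name(argument=value, ...) on one line, values as JSON. move_arm: Moves the arm, as the interface text tells. Its arguments: {"type":"object","properties":{"rows":{"type":"array","items":{"type":"array","items":{"type":"number"}}}},"required":["rows"]}

```bash
mkdir -p pics; cat > h.py <<'E'
import numpy as np,cv2
from scipy.spatial.transform import Rotation as R
from workcell import get_obs,optics,close_job,spotter,ctrl
def cal(n):
    c=optics.calibration(n);o=np.array(c["orientation"],float)
    return np.array(c["camera_matrix"]),np.array(c["xyz"],float),(R.from_rotvec(o).as_matrix() if o.shape==(3,) else o)
def at(n,p,z):
    K,t,M=cal(n);d=M@np.linalg.solve(K,[p[0],p[1],1.]);return t+d*(z-t[2])/d[2]
def px(n,X):
    K,t,M=cal(n);c=K@(M.T@(np.array(X,float)-t));return c[:2]/c[2]
E
python3 - <<'E'
from h import *
o=get_obs();print(o["ee_pos"],R.from_rotvec(o["orientation"]).as_matrix().round(3))
ims=[]
for n in["top","scene"]:
    im=optics.get_image(n);cv2.imwrite(f"pics/{n}0.png",im)
    print(n,cal(n)[1],cal(n)[0][0,0])
    for l,z in[("worn_wheel_mid",117),("good_wheel_mid",117),("marker",62),("mug",45),("chute",85),("flap",110)]:
        print(l,[(np.round(d["point"]),round(d["conf"],2),at(n,d["point"],z).round()) for d in spotter.find_in(n,l)])
E
```

```text
[162.76761705 602.81153672 200.00271739] [[-0.965  0.261 -0.   ]
 [ 0.261  0.965 -0.001]
 [ 0.    -0.002 -1.   ]]
top [523.25736832  50.71780999 876.09086893] 407.60114958704855
worn_wheel_mid [(array([302., 221.]), 0.65, array([577.,  -1., 117.])), (array([314., 294.]), 0.64, array([441., -25., 117.]))]
good_wheel_mid [(array([377., 225.]), 0.61, array([ 572., -142.,  117.]))]
marker [(array([435., 163.]), 0.82, array([ 705., -275.,   62.])), (array([413., 157.]), 0.7, array([ 716., -229.,   62.]))]
mug [(array([193., 193.]), 0.84, array([633., 218.,  45.])), (array([382., 223.]), 0.33, array([ 580., -170.,   45.]))]
chute []
flap [(array([341., 184.]), 0.53, array([649., -74., 110.]))]
scene [1188.85970899  125.99034008  798.52060932] 444.34410437843655
worn_wheel_mid [(array([265., 185.]), 0.81, array([510., -12., 117.])), (array([267., 214.]), 0.62, array([594.,   5., 117.]))]
good_wheel_mid [(array([200., 205.]), 0.68, array([ 587., -138.,  117.]))]
marker [(array([121., 256.]), 0.9, array([ 695., -287.,   62.])), (array([148., 272.]), 0.74, array([ 728., -218.,   62.]))]
mug [(array([121., 255.]), 0.52, array([ 682., -296.,   45.])), (array([201., 205.]), 0.43, array([ 522., -164.,   45.]))]
chute [(array([227., 245.]), 0.95, array([660., -68.,  85.]))]
flap []
```

View pics/top0.png

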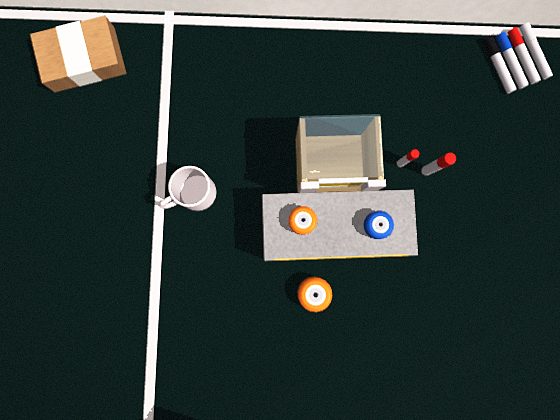

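View pics/scene0.png

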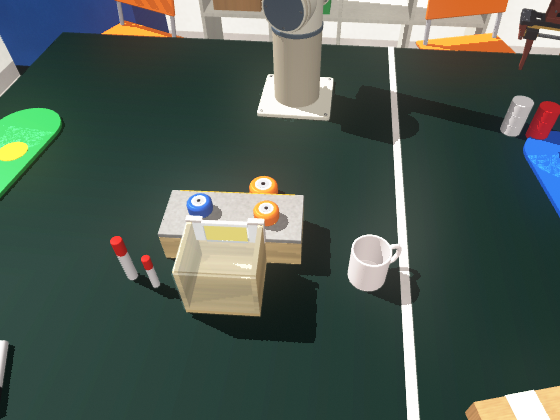

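The top view shows the small orange wheel on the deck at (303,220), the blue one at (379,225), and the larger orange wheel on the table at (315,294). The box mouth is at about (343,186), with the large marker at (440,163) and the mug at (192,188). Next I fit the deck rectangle and the wheel circles.

```bash
cat >> h.py <<'E'
def deck(im):
    hsv=cv2.cvtColor(im,cv2.COLOR_BGR2HSV)
    m=((hsv[...,1]<60)&(hsv[...,2]>90)&(hsv[...,2]<205)).astype(np.uint8)
    m[:185]=0;m[268:]=0;m[:,:255]=0;m[:,425:]=0
    m=cv2.morphologyEx(m,cv2.MORPH_OPEN,np.ones((3,3)))
    P=np.argwhere(m)[:,::-1]
    W=np.array([at("top",p,85)[:2] for p in P],np.float32)
    return m,W
def wheel(im,lo,hi,box):
    hsv=cv2.cvtColor(im,cv2.COLOR_BGR2HSV)
    m=cv2.inRange(hsv,lo,hi);k=np.zeros_like(m);x0,y0,x1,y1=box;k[y0:y1,x0:x1]=1;m=m*k
    c=max(cv2.findContours(m,cv2.RETR_EXTERNAL,cv2.CHAIN_APPROX_NONE)[0],key=cv2.contourArea)
    return c
E
python3 - <<'E'
from h import *
im=cv2.imread("pics/top0.png")
m,W=deck(im)
r=cv2.minAreaRect(W);print(r,cv2.boxPoints(r).round(1).tolist())
for a in np.linspace(-6,6,13):
    u=np.array([np.cos(np.radians(a)),np.sin(np.radians(a))]);v=np.array([-u[1],u[0]])
    q=[np.percentile(W@u,[.5,99.5]),np.percentile(W@v,[.5,99.5])]
    print(a,np.round(q,1).tolist(),[round(float(np.diff(x)[0]),1) for x in q])
for nm,lo,hi,b in[("orange",(3,120,90),(22,255,255),(285,200,325,240)),("blue",(100,120,60),(130,255,255),(355,205,400,245)),("big",(3,120,90),(22,255,255),(290,270,340,320))]:
    c=wheel(im,lo,hi,b)[:,0]
    w=np.array([at("top",p,105)[:2] for p in c],np.float32);print(nm,cv2.minEnclosingCircle(w),cv2.fitEllipse(w))
hsv=cv2.cvtColor(im,cv2.COLOR_BGR2HSV)
wm=((hsv[...,1]<40)&(hsv[...,2]>215)).astype(np.uint8);wm[:172]=0;wm[196:]=0;wm[:,:290]=0;wm[:,392:]=0
for s in cv2.connectedComponentsWithStats(wm)[2][1:]:print(s)
cv2.imwrite("pics/crop.png",cv2.resize(im[100:310,240:480],None,fx=2.8,fy=2.8,interpolation=cv2.INTER_CUBIC))
E
```

```text
Traceback (most recent call last):
  File "h.py", line 17, in deck
    W=np.array([at("top",p,85)[:2] for p in P],np.float32)
                ~~^^^^^^^^^^^^
  File "h.py", line 8, in at
    K,t,M=cal(n);d=M@np.linalg.solve(K,[p[0],p[1],1.]);return t+d*(z-t[2])/d[2]
          ~~~^^^
  File "h.py", line 5, in cal
    c=optics.calibration(n);o=np.array(c["orientation"],float)
ValueError: time passes only in moves, steps and waits
```

```bash
sed -i 's/^def cal(n):/from functools import lru_cache\n@lru_cache(None)\ndef cal(n):/' h.py
cat > m.py <<'E'
from h import *
im=cv2.imread("pics/top0.png")
m,W=deck(im)
r=cv2.minAreaRect(W);print(r,cv2.boxPoints(r).round(1).tolist())
for a in np.linspace(-6,6,13):
    u=np.array([np.cos(np.radians(a)),np.sin(np.radians(a))]);v=np.array([-u[1],u[0]])
    q=[np.percentile(W@u,[.5,99.5]),np.percentile(W@v,[.5,99.5])]
    print(a,np.round(q,1).tolist(),[round(float(np.diff(x)[0]),1) for x in q])
for nm,lo,hi,b in[("orange",(3,120,90),(22,255,255),(285,200,325,240)),("blue",(100,120,60),(130,255,255),(355,205,400,245)),("big",(3,120,90),(22,255,255),(290,270,340,320))]:
    c=wheel(im,lo,hi,b)[:,0]
    w=np.array([at("top",p,105)[:2] for p in c],np.float32);print(nm,cv2.minEnclosingCircle(w),cv2.fitEllipse(w))
hsv=cv2.cvtColor(im,cv2.COLOR_BGR2HSV)
wm=((hsv[...,1]<40)&(hsv[...,2]>215)).astype(np.uint8);wm[:172]=0;wm[196:]=0;wm[:,:290]=0;wm[:,392:]=0
for s in cv2.connectedComponentsWithStats(wm)[2][1:]:print(s)
cv2.imwrite("pics/crop.png",cv2.resize(im[100:310,240:480],None,fx=2.8,fy=2.8,interpolation=cv2.INTER_CUBIC))
E
python3 m.py
```

```text
((580.9021606445312, -75.95628356933594), (136.1467742919922, 297.4840087890625), 3.8211963176727295) [[503.1000061035156, 67.9000015258789], [522.9000244140625, -228.89999389648438], [658.7000122070312, -219.8000030517578], [638.9000244140625, 77.0]]
-6.0 [[501.0, 658.9], [-157.1, 132.4]] [157.9, 289.5]
-5.0 [[502.7, 657.2], [-167.2, 122.0]] [154.5, 289.3]
-4.0 [[504.1, 655.6], [-177.3, 111.6]] [151.5, 288.9]
-3.0 [[505.4, 653.9], [-187.3, 101.2]] [148.4, 288.5]
-2.0 [[506.6, 652.0], [-197.8, 91.0]] [145.4, 288.8]
-1.0 [[507.6, 650.2], [-208.5, 80.5]] [142.5, 288.9]
0.0 [[508.6, 648.1], [-219.0, 69.8]] [139.5, 288.9]
1.0 [[509.7, 645.9], [-229.5, 59.2]] [136.3, 288.8]
2.0 [[509.2, 643.3], [-239.9, 49.0]] [134.1, 288.9]
3.0 [[508.6, 640.2], [-250.2, 39.7]] [131.6, 289.9]
4.0 [[507.0, 638.2], [-260.6, 29.4]] [131.2, 289.9]
5.0 [[504.6, 636.6], [-270.6, 19.7]] [132.0, 290.3]
6.0 [[500.9, 634.7], [-280.7, 10.0]] [133.8, 290.7]
orange ((578.5512084960938, -2.1552650928497314), 27.341447830200195) ((578.6080932617188, -2.561208963394165), (52.20939254760742, 53.376285552978516), 71.92228698730469)
blue ((573.3521728515625, -147.38302612304688), 28.7456111907959) ((573.441650390625, -147.51072692871094), (51.72665786743164, 56.719791412353516), 13.927754402160645)
big ((440.5815124511719, -28.172428131103516), 33.115474700927734) ((440.6217041015625, -28.098308563232422), (62.49821090698242, 64.6310806274414), 120.51761627197266)
[312 172   1   1   1]
[301 177  85  12 482]
[321 186  11   1  11]
[292 194   1   1   1]
[295 195   1   1   1]
[307 194   1   1   1]
```

View pics/crop.png

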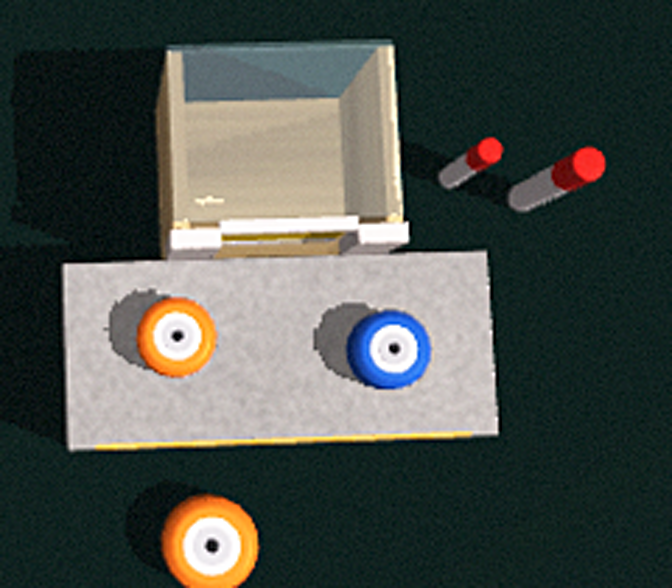

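The crop shows the deck corners at (62,264), (488,251), (498,436), (68,450), the orange wheel's hub at (177,336) and the blue hub at (394,348).

```bash
cat > m2.py <<'E'
from h import *
from scipy.optimize import least_squares
C=np.array([[62,264],[488,251],[498,436],[68,450]])/2.8+[240,100]-.3
W=np.array([at("top",p,85)[:2] for p in C]);print(W.round(1))
L=np.array([[-10,150],[-10,-150],[-140,-150],[-140,150]],float)
T=lambda s,l:np.stack([s[0]+np.cos(s[2])*l[:,0]-np.sin(s[2])*l[:,1],s[1]+np.sin(s[2])*l[:,0]+np.cos(s[2])*l[:,1]],1)
s=least_squares(lambda s:(T(s,L)-W).ravel(),[650,-80,0]).x
print("chute",s,np.degrees(s[2]),"res",(T(s,L)-W).round(1).tolist())
Rm=np.array([[np.cos(s[2]),-np.sin(s[2])],[np.sin(s[2]),np.cos(s[2])]])
for n,p in[("orange",(177,336)),("blue",(394,348))]:
    w=at("top",np.array(p)/2.8+[240,100]-.3,115)[:2];print(n,w,"in box",(w-s[:2])@Rm)
for n,p,z in[("markertop",(588,163),125),("smalltop",(489,150),80)]:
    w=at("top",np.array(p)/2.8+[240,100]-.3,z)[:2];print(n,w,"in box",(w-s[:2])@Rm)
o=get_obs();M=R.from_rotvec(o["orientation"]).as_matrix();print("tool yaw",np.degrees(np.arctan2(M[1,0],M[0,0])),o["ee_pos"],o["t"],o["qpos"])
E
python3 m2.py
```

```text
[[ 628.9   76.5]
 [ 646.3 -223.2]
 [ 516.7 -229.5]
 [ 500.1   68.7]]
chute [ 6.47852687e+02 -7.26361564e+01  5.65181241e-02] 3.2382499757015335 res [[0.5, 0.1], [0.1, 0.2], [-0.1, -0.9], [-0.5, 0.6]]
orange [578.38876551  -2.74365848] in box [-65.40491701  73.70477965]
blue [ 574.06821236 -148.81740543] in box [-77.96999103 -71.89166825]
markertop [ 701.97399836 -277.78866292] in box [  42.44623122 -207.88214133]
smalltop [ 720.0426669  -226.07469757] in box [  63.4072696  -157.27141258]
tool yaw 164.88527375146165 [162.94312991 603.37454456 200.80732958] 0.7 [ 1.28798893e+00  4.23047480e-01  1.62990140e+00  9.87415585e-06
  1.08859891e+00 -1.90102358e-02]
```

Call:
move_arm(rows=[[0,0,0,10.2,32],[0,0,0,10.2,32],[0,0,0,10.2,32],[0,0,0,10.2,32],[0,0,0,10.2,32],[0,0,0,10.2,32],[0,0,0,10.2,32],[0,0,0,0,32]])

```text
t: 1.7
ee_pos: [163.0, 603.4, 200.8]
orientation: [2.151, 2.29, 0.0]
ft_force: [0.3, 0.2, 0.0]
width: 28.1
grasp_force: 0.0
```

```bash
cat > go.py <<'E'
import sys
from h import *
# box target x y, z, tool-x yaw in box frame (deg)
S=np.array([647.85,-72.64,np.radians(3.24)])
def go(bx,by,z,yaw):
    o=get_obs();M=R.from_rotvec(o["orientation"]).as_matrix();p=np.array(o["ee_pos"])
    c,s=np.cos(S[2]),np.sin(S[2]);B=np.array([[c,-s],[s,c]])
    t=np.r_[S[:2]+B@[bx,by],z]
    y=np.degrees(np.arctan2(M[1,0],M[0,0]))-3.24
    print("t",o["t"],"box",((p[:2]-S[:2])@B).round(1),"z",p[2].round(1),"yaw",y.round(2),"F",np.round(o["ft_force"],1),"w",round(o["width"],1))
    print("tool shift cm",(M.T@(t-p)/10).round(2),"tool turn",round(-((yaw-y+180)%360-180),2))
go(*map(float,sys.argv[1:5]))
E
python3 go.py -65.4 129 200 90
```

```text
t 1.7 box [-445.9  702.3] z 200.8 yaw 90.33 F [0.3 0.2 0. ] w 28.1
tool shift cm [-57.56  37.71   0.08] tool turn 0.33
```

Call:
move_arm(rows=[[-5,3.3,0,0.3,32],[-5,3.3,0,0,32],[-5,3.3,0,0,32],[-5,3.3,0,0,32],[-5,3.3,0,0,32],[-5,3.3,0,0,32],[-5,3.3,0,0,32],[-5,3.3,0,0,32],[-5,3.3,0,0,32],[0,0,0,0,32]])

```text
t: 2.95
ee_pos: [486.9, 167.9, 201.0]
orientation: [2.16, 2.28, 0.001]
ft_force: [-1.0, 0.3, 0.6]
width: 28.2
grasp_force: 0.0
```

```bash
python3 go.py -65.4 129 200 90
```

```text
t 2.95 box [-147.1  249.2] z 201.0 yaw 89.87 F [-1.   0.3  0.6] w 28.2
tool shift cm [-12.     8.2    0.11] tool turn -0.13
```

Call:
move_arm(rows=[[-4,2.8,0,0,32],[-4,2.7,0,0,32],[-4,2.7,0,0,32],[0,0,3,0,32],[0,0,0,0,32]])

```text
t: 3.58
ee_pos: [571.2, 56.0, 168.8]
orientation: [-2.154, -2.282, 0.005]
ft_force: [0.2, 0.1, 1.3]
width: 28.4
grasp_force: 0.0
```

```bash
python3 go.py -65.4 129 94 90; python3 - <<'E'
from h import *
cv2.imwrite("pics/w1.png",np.hstack([optics.get_image("wrist")[:, :],optics.get_image("top")[140:,240:480].repeat(1,0)] if 0 else [optics.get_image("wrist")]))
print(cal("wrist")[1])
for l in["worn_wheel_mid","good_wheel_mid"]:
    print(l,[(d["point"],d["conf"],at("wrist",d["point"],112)) for d in spotter.find_in("wrist",l)])
E
```

```text
t 3.575 box [-69.3 132.7] z 168.8 yaw 90.08 F [0.2 0.1 1.3] w 28.4
tool shift cm [-0.38  0.42  7.48] tool turn 0.08
[567.15807304 141.96531912 354.20459605]
worn_wheel_mid [([152.6, 259.0], 0.84, array([469.04118353,  14.53933059, 112.        ])), ([280.7, 272.7], 0.6, array([574.4984862 ,   8.25797782, 112.        ]))]
good_wheel_mid [([271.8, 398.4], 0.96, array([ 573.91755689, -126.98259236,  112.        ]))]
```

View pics/w1.png

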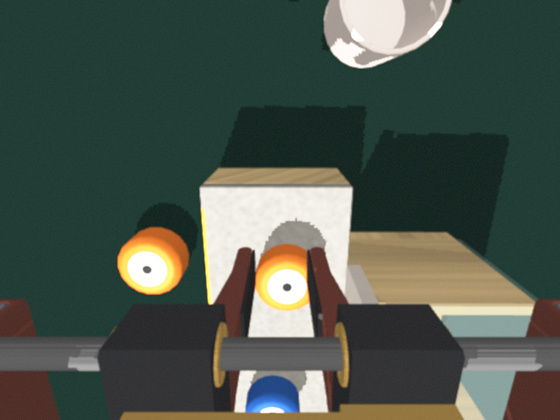

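The wrist view shows the orange wheel (hub at 287,287) between the finger lines, the blue wheel beyond it, and the larger orange wheel well to the left at (153,260). This agrees with the estimate, so I'll descend and push sideways.

Call:
move_arm(rows=[[-0.4,0.5,2.5,0,32],[0,0,2.5,0,32],[0,0,2.4,0,32],[0,0,0,0,32]])

```text
t: 4.22
ee_pos: [577.6, 52.5, 96.4]
orientation: [-2.156, -2.283, 0.002]
ft_force: [-1.1, 0.5, 0.3]
width: 27.7
grasp_force: 0.0
```

```bash
python3 go.py -65.4 34 94 90
```

```text
t 4.225 box [-63.1 128.9] z 96.4 yaw 90.04 F [-1.1  0.5  0.3] w 27.7
tool shift cm [-9.49 -0.24  0.24] tool turn 0.04
```

Push to −y: about 9.5 cm, in slow rows.

Call:
move_arm(rows=[[-1,-0.1,0.1,0,32],[-1,0,0,0,32],[-1,0,0,0,32],[-1,0,0,0,32],[-1,0,0,0,32],[-1,0,0,0,32],[-1,0,0,0,32],[0,0,0,0,32]])

```text
t: 5.22
ee_pos: [581.4, -18.9, 95.7]
orientation: [-2.16, -2.281, 0.0]
ft_force: [-0.2, 0.1, 0.3]
width: 28.0
grasp_force: 0.0
```

```bash
python3 go.py -65.4 34 94 90; cat > chk.py <<'E'
import sys
from h import *
im=optics.get_image("top");cv2.imwrite(f"pics/{sys.argv[1]}.png",cv2.resize(im[100:310,240:480],None,fx=2.5,fy=2.5,interpolation=cv2.INTER_CUBIC))
S=np.array([647.85,-72.64,np.radians(3.24)]);c,s=np.cos(S[2]),np.sin(S[2]);B=np.array([[c,-s],[s,c]])
for l in["worn_wheel_mid","good_wheel_mid"]:
    print(l,[(np.round(d["point"]),round(d["conf"],2),((at("top",d["point"],110)[:2]-S[:2])@B).round(1)) for d in spotter.find_in("top",l)])
E
python3 chk.py t1
```

```text
t 5.225 box [-63.3  57.4] z 95.7 yaw 89.89 F [-0.2  0.1  0.3] w 28.0
tool shift cm [-2.34 -0.2   0.17] tool turn -0.11
worn_wheel_mid []
good_wheel_mid []
```

View pics/t1.png

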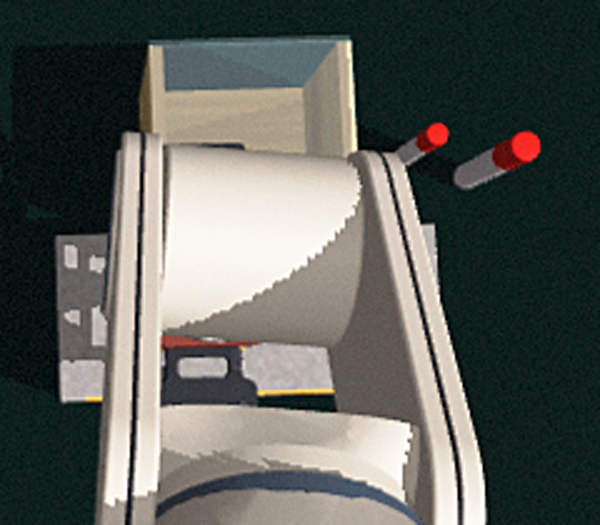

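The arm hides the wheels in the top view, so I'll finish the push, back off a little, and check with the other cameras.

Call:
move_arm(rows=[[-1,0,0,0,32],[-1,0,0,0,32],[-0.3,0,0,0,32],[0,0,0,0,32]])

```text
t: 5.88
ee_pos: [582.6, -41.5, 95.7]
orientation: [-2.16, -2.281, 0.0]
ft_force: [-0.7, 0.2, 0.7]
width: 28.1
grasp_force: 0.0
```

```bash
python3 go.py -65.4 34 94 90; python3 - <<'E'
from h import *
a=optics.get_image("wrist")
b=optics.get_image("scene");cv2.imwrite("pics/ws2.png",np.hstack([cv2.resize(a,(400,300)),cv2.resize(b[150:330,100:340],(400,300))]))
S=np.array([647.85,-72.64,np.radians(3.24)]);c,s=np.cos(S[2]),np.sin(S[2]);B=np.array([[c,-s],[s,c]])
for n in["wrist","scene"]:
  for l in["worn_wheel_mid","good_wheel_mid"]:
    print(n,l,[(np.round(d["point"]),round(d["conf"],2),((at(n,d["point"],108)[:2]-S[:2])@B).round(1)) for d in spotter.find_in(n,l)])
E
```

```text
t 5.875 box [-63.4  34.7] z 95.7 yaw 89.9 F [-0.7  0.2  0.7] w 28.1
tool shift cm [-0.07 -0.2   0.17] tool turn -0.1
wrist worn_wheel_mid [(array([ 98., 193.]), 0.87, array([-162.8,   74.5])), (array([277., 186.]), 0.81, array([-65.4,  78.7]))]
wrist good_wheel_mid [(array([266., 396.]), 0.71, array([-73.4, -68.1]))]
scene worn_wheel_mid [(array([268., 213.]), 0.88, array([-59.5,  81.4])), (array([267., 185.]), 0.67, array([-142.7,   71.3]))]
scene good_wheel_mid [(array([200., 202.]), 0.59, array([-81.3, -67.1]))]
```

View pics/ws2.png

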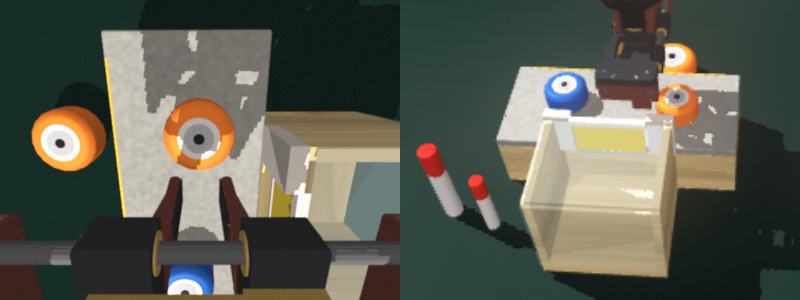

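The wheel has not moved: wrist shows it at (277,186) in full-size pixels, while the fingers sit beyond it between the wheels. The fingers seem to have passed over it or missed it, so I'll check where the tips really are before going on.

```bash
python3 - <<'E'
from h import *
o=get_obs();M=R.from_rotvec(o["orientation"]).as_matrix();p=np.array(o["ee_pos"])
K,t,Mc=cal("wrist");print("cam in tool",M.T@(t-p),(M.T@Mc).round(3).tolist())
for n in["wrist","scene"]:
  for dz in(0,-20,-40,-80):
    print(n,dz,[px(n,p+M@[0,dy,dz]).round().tolist() for dy in(-27.5,-14,14,27.5)], [px(n,p+M@[dx,0,dz]).round().tolist() for dx in(-10,10)])
  print("wheel",px(n,[578.4,-2.7,117]),"deckcorners",[px(n,[x,y,85]).round().tolist() for x,y in((628.9,76.5),(646.3,-223),(516.7,-229),(500,68.7))])
# triangulate wheel between wrist and scene and top hub
def ray(n,p):
    K,t,Mc=cal(n);d=Mc@np.linalg.solve(K,[p[0],p[1],1.]);return t,d/np.linalg.norm(d)
rs=[ray("wrist",(199/400*560,139*1.4)),ray("scene",(676/400*0+100+(676-400)*.6,150+97*.6))]
A=sum(np.eye(3)-np.outer(d,d) for t,d in rs);b=sum((np.eye(3)-np.outer(d,d))@t for t,d in rs)
print("tri",np.linalg.solve(A,b))
rs=[ray("top",(303,219.7)),ray("scene",(100+(676-400)*.6,150+97*.6))]
A=sum(np.eye(3)-np.outer(d,d) for t,d in rs);b=sum((np.eye(3)-np.outer(d,d))@t for t,d in rs)
print("tri top-scene",np.linalg.solve(A,b))
a=optics.get_image("wrist");cv2.imwrite("pics/w3.png",cv2.resize(a[150:420,130:430],(780,600*270*780//300//600 if 0 else 600)))
E
```

```text
cam in tool [  85.81040375   -0.40907696 -184.07126428] [[0.001, -0.951, -0.308], [1.0, 0.0, 0.001], [-0.001, -0.308, 0.951]]
wrist 0 [[236.0, 250.0], [258.0, 250.0], [304.0, 250.0], [326.0, 250.0]] [[281.0, 264.0], [281.0, 234.0]]
wrist -20 [[232.0, 265.0], [256.0, 265.0], [306.0, 265.0], [330.0, 265.0]] [[281.0, 281.0], [281.0, 248.0]]
wrist -40 [[226.0, 284.0], [253.0, 284.0], [309.0, 284.0], [336.0, 284.0]] [[281.0, 301.0], [281.0, 266.0]]
wrist -80 [[210.0, 338.0], [245.0, 338.0], [318.0, 338.0], [353.0, 338.0]] [[281.0, 360.0], [282.0, 316.0]]
wheel [277.17417962 199.25985303] deckcorners [[379.0, 47.0], [346.0, 450.0], [188.0, 449.0], [140.0, 48.0]]
scene 0 [[248.0, 205.0], [248.0, 210.0], [246.0, 220.0], [245.0, 224.0]] [[242.0, 214.0], [252.0, 215.0]]
scene -20 [[248.0, 199.0], [247.0, 203.0], [245.0, 213.0], [244.0, 218.0]] [[241.0, 208.0], [251.0, 208.0]]
scene -40 [[247.0, 192.0], [246.0, 197.0], [244.0, 207.0], [244.0, 212.0]] [[241.0, 201.0], [250.0, 202.0]]
scene -80 [[246.0, 178.0], [245.0, 183.0], [243.0, 193.0], [242.0, 198.0]] [[239.0, 188.0], [249.0, 188.0]]
wheel [264.54673615 207.84247937] deckcorners [[300.0, 240.0], [156.0, 233.0], [171.0, 189.0], [302.0, 194.0]]
tri [ 5.78994425e+02 -3.12297817e-01  1.16798180e+02]
tri top-scene [578.18993227  -1.71516223 115.87289218]
```

View pics/w3.png

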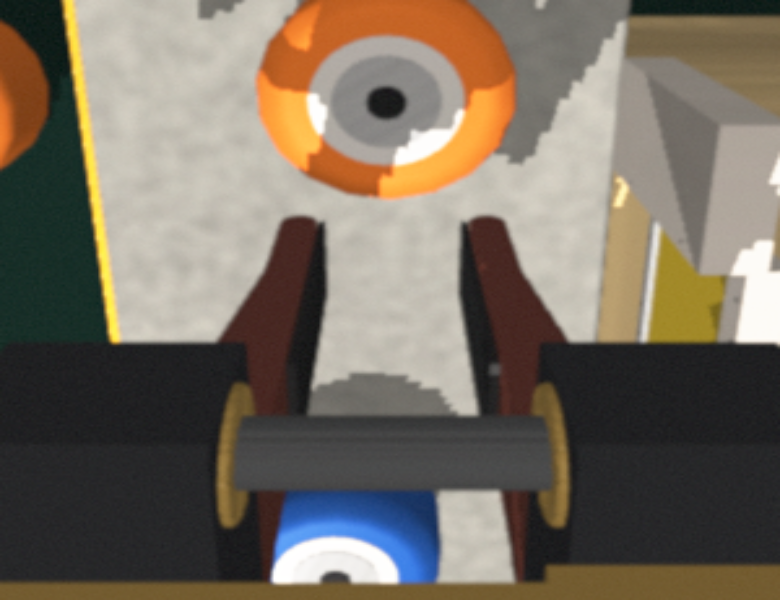

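The wrist close-up shows the fingertips at rows ~250, where the TCP should be, and the wheel unmoved above them. I'll test contact by nudging the wheel about 10 mm the other way, which is harmless, and measuring whether it moves.

Call:
move_arm(rows=[[0.8,0,0,0,32],[0.8,0,0,0,32],[0,0,0,0,32]])

```text
t: 6.6
ee_pos: [581.7, -24.3, 95.8]
orientation: [-2.157, -2.283, 0.0]
ft_force: [-0.0, 0.0, -0.1]
width: 28.0
grasp_force: 0.0
```

```bash
cat > loc.py <<'E'
import sys
from h import *
S=np.array([647.85,-72.64,np.radians(3.24)]);c,s=np.cos(S[2]),np.sin(S[2]);B=np.array([[c,-s],[s,c]])
for n in sys.argv[1:]:
  optics.get_image(n)
  for l in["worn_wheel_mid","good_wheel_mid"]:
    for d in spotter.regions_of(n,l):
      m=d["region"].astype(np.uint8);C=cv2.findContours(m,cv2.RETR_EXTERNAL,cv2.CHAIN_APPROX_NONE)[0]
      if not C: continue
      k=max(C,key=cv2.contourArea)[:,0]
      e,rad=cv2.minEnclosingCircle(k)
      print(n,l,round(d["conf"],2),"px",np.round(e,1),round(rad,1),"box",((at(n,e,103)[:2]-S[:2])@B).round(1))
E
python3 go.py -65.4 34 94 90; python3 loc.py wrist scene
```

```text
t 6.6 box [-63.3  52. ] z 95.8 yaw 90.01 F [-0.   0.  -0.1] w 28.0
tool shift cm [-1.8  -0.21  0.18] tool turn 0.01
wrist worn_wheel_mid 0.88 px [ 99.5 209.7] 50.6 box [-166.5   79.6]
wrist worn_wheel_mid 0.61 px [278.5 217. ] 49.8 box [-64.8  75.2]
wrist worn_wheel_mid 0.23 px [352.5 188. ] 234.0 box [-23.6  92.3]
wrist good_wheel_mid 0.73 px [266.5 396.2] 35.3 box [-73.4 -57.1]
scene worn_wheel_mid 0.6 px [267.  212.9] 12.7 box [-64.   78.5]
scene worn_wheel_mid 0.45 px [271.5 185.2] 9.0 box [-146.6   80.5]
scene good_wheel_mid 0.94 px [199. 206.] 12.6 box [-75.3 -68.7]
```

```bash
python3 - <<'E'
from h import *
a=optics.get_image("wrist");cv2.imwrite("pics/w4.png",cv2.resize(a[140:320,160:400],(800,600),interpolation=cv2.INTER_CUBIC))
E
```

```text
(no output)
```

View pics/w4.png

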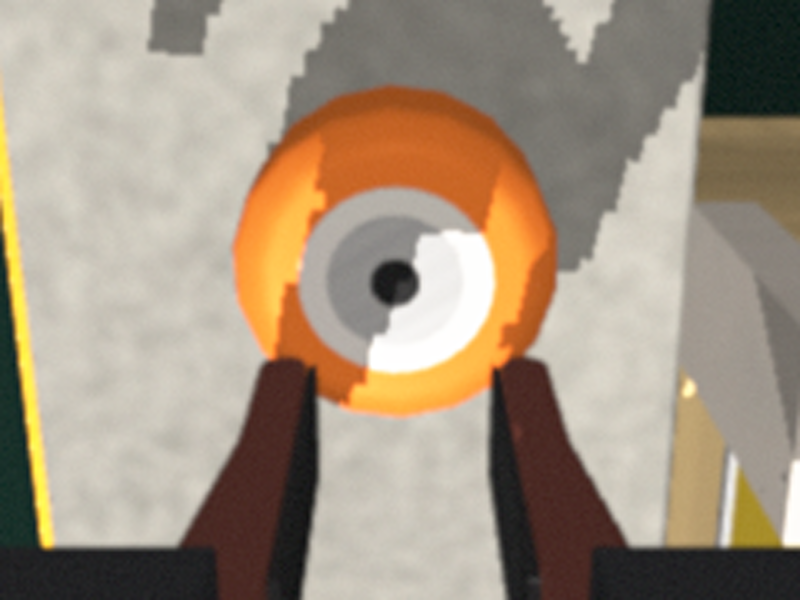

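The close-up shows the fingertips drawn over the wheel's rim. The tip gap of about 52 px also fits a depth some 20 mm above the nominal TCP. At this opening the real tips are therefore about 20 mm higher than the TCP and just passed over the wheel top. I'll go back to the +y side and feel for the deck.

Call:
move_arm(rows=[[0,0,-3,0,32],[3,-0.1,0,0,32],[3,-0.1,0,0,32],[2,0,0,0,32],[0,0,3,0,32],[0,0,0.8,0,32],[0,0,0,0,32]])

```text
t: 7.82
ee_pos: [575.0, 54.4, 87.3]
orientation: [-2.159, -2.281, 0.002]
ft_force: [0.9, -0.1, -0.0]
width: 28.4
grasp_force: 0.0
```

Call:
move_arm(rows=[[0,0,0.4,0,32],[0,0,0,0,32]])

```text
t: 8.07
ee_pos: [575.6, 54.4, 84.1]
orientation: [2.159, 2.282, 0.001]
ft_force: [-0.6, -0.7, -0.4]
width: 28.2
grasp_force: 0.0
```

Call:
move_arm(rows=[[0,0,0.4,0,32],[0,0,0,0,32]])

```text
t: 8.32
ee_pos: [575.2, 54.5, 79.6]
orientation: [-2.159, -2.282, 0.0]
ft_force: [-0.6, 0.2, -0.2]
width: 28.1
grasp_force: 0.0
```

TCP is at 79.6, below the deck top, with no contact, which confirms the offset. I'll go on feeling downward.

Call:
move_arm(rows=[[0,0,0.4,0,32],[0,0,0,0,32]])

```text
t: 8.57
ee_pos: [575.1, 54.6, 75.5]
orientation: [-2.159, -2.282, 0.001]
ft_force: [0.7, 0.7, -0.1]
width: 28.1
grasp_force: 0.0
```

Call:
move_arm(rows=[[0,0,0.3,0,32],[0,0,0,0,32]])

```text
t: 8.82
ee_pos: [575.1, 54.6, 72.5]
orientation: [-2.159, -2.282, 0.001]
ft_force: [1.0, 0.8, 0.5]
width: 28.0
grasp_force: 0.0
```

Call:
move_arm(rows=[[0,0,0.3,0,32],[0,0,0,0,32]])

```text
t: 9.07
ee_pos: [575.1, 54.6, 69.5]
orientation: [-2.159, -2.282, 0.001]
ft_force: [-0.0, 0.3, -1.2]
width: 28.2
grasp_force: 0.0
```

```bash
python3 go.py -65.4 34 72 90
```

```text
t 9.075 box [-65.4 131.1] z 69.5 yaw 89.95 F [-0.   0.3 -1.2] w 28.2
tool shift cm [-9.71  0.01 -0.25] tool turn -0.05
```

Call:
move_arm(rows=[[-1,0,-0.2,0,32],[-1,0,0,0,32],[-1,0,0,0,32],[-1,0,0,0,32],[-1,0,0,0,32],[0,0,0,0,32]])

```text
t: 9.82
ee_pos: [578.1, 3.7, 71.7]
orientation: [2.16, 2.281, -0.0]
ft_force: [0.8, -0.3, -0.8]
width: 28.0
grasp_force: 0.0
```

```bash
python3 go.py -65.4 34 72 90; python3 loc.py wrist scene
```

```text
t 9.825 box [-65.3  80.2] z 71.7 yaw 89.88 F [ 0.8 -0.3 -0.8] w 28.0
tool shift cm [-4.62 -0.   -0.03] tool turn -0.12
wrist worn_wheel_mid 0.91 px [ 92.  255.5] 53.4 box [-162.6   92.3]
wrist worn_wheel_mid 0.81 px [280.5 312.1] 39.0 box [-65.8  58.1]
scene worn_wheel_mid 0.41 px [243.5 214. ] 6.2 box [-58.1  29.5]
scene good_wheel_mid 0.56 px [199.1 205.3] 13.8 box [-77.3 -69. ]
```

The wheel now moves with the fingers, so I'll finish the sideways push.

Call:
move_arm(rows=[[-1,0,0,0,32],[-1,0,0,0,32],[-1,0,0,0,32],[-1,0,0,0,32],[-0.6,0,0,0,32],[0,0,0,0,32],[2,0,0,0,32],[2,0,0,0,32],[0,0,-6,0,32],[0,0,-2,0,32]])

```text
t: 11.38
ee_pos: [579.9, 0.9, 154.6]
orientation: [2.154, 2.283, 0.004]
ft_force: [0.4, -0.4, -0.4]
width: 28.3
grasp_force: 0.0
```

```bash
python3 go.py -115 0 150 180; python3 loc.py wrist scene
```

```text
t 11.375 box [-63.7  77.3] z 154.6 yaw 90.07 F [ 0.4 -0.4 -0.4] w 28.3
tool shift cm [-7.72 -5.14  0.44] tool turn -89.93
wrist worn_wheel_mid 0.95 px [277.5 305.8] 34.9 box [-66.    1.4]
wrist worn_wheel_mid 0.76 px [133.9 218. ] 39.4 box [-175.1   79.3]
wrist good_wheel_mid 0.71 px [265.5 381. ] 29.9 box [-77.1 -78.3]
scene worn_wheel_mid 0.67 px [230.9 211. ] 13.5 box [-65.1   1.7]
scene worn_wheel_mid 0.64 px [253. 190.] 4.5 box [-129.5   41.1]
scene good_wheel_mid 0.57 px [199.4 205.6] 13.1 box [-76.5 -68.1]
```

Wheel is at box (−66, 1.5) and blue is unmoved. Next I turn by 90° and go behind the wheel.

Call:
move_arm(rows=[[-3.8,-2.6,0,-10,32],[0,0,0,-10,32],[0,0,0,-10,32],[0,0,0,-10,32],[0,0,0,-10,32],[0,0,0,-10,32],[0,0,0,-10,32],[0,0,0,-10,32],[0,0,0,-10,32],[0,0,0,0,32]])

```text
t: 12.92
ee_pos: [553.8, -40.5, 150.5]
orientation: [0.085, -3.138, -0.0]
ft_force: [0.5, -0.1, 0.6]
width: 28.0
grasp_force: 0.0
```

```bash
python3 go.py -117 1.5 150 180
```

```text
t 12.925 box [-92.1  37.4] z 150.5 yaw -180.15 F [ 0.5 -0.1  0.6] w 28.0
tool shift cm [ 2.48 -3.59  0.05] tool turn -0.15
```

Call:
move_arm(rows=[[2.5,-3.6,0,0,32],[0,0,0,0,32],[0,0,3,0,32],[0,0,3,0,32],[0,0,1.7,0,32],[0,0,0,0,32]])

```text
t: 13.68
ee_pos: [530.9, -77.5, 73.6]
orientation: [0.086, -3.138, -0.001]
ft_force: [-0.2, 0.8, -0.2]
width: 27.9
grasp_force: 0.0
```

```bash
python3 go.py -50 1.5 72 180; python3 loc.py wrist scene
```

```text
t 13.675 box [-117.     1.7] z 73.6 yaw -180.11 F [-0.2  0.8 -0.2] w 27.9
tool shift cm [-6.7  -0.01  0.14] tool turn -0.11
wrist worn_wheel_mid 0.66 px [280. 378.] 42.1 box [-43.7   1.5]
wrist worn_wheel_mid 0.56 px [356.  85.] 58.8 box [-208.9   35.7]
wrist good_wheel_mid 0.86 px [149.  318.5] 51.7 box [-85.9 -72.2]
scene worn_wheel_mid 0.69 px [263.1 188. ] 14.4 box [-137.    62.8]
scene worn_wheel_mid 0.58 px [230.6 211.5] 13.1 box [-63.6   1.4]
scene good_wheel_mid 0.82 px [199.3 205.4] 13.5 box [-77.2 -68.3]
```

Aligned. Push forward.

Call:
move_arm(rows=[[-1,0,0,0,32],[-1,0,0,0,32],[-1,0,0,0,32],[-1,0,0,0,32],[-1,0,0,0,32],[-1,0,0,0,32],[-0.7,0,0,0,32],[0,0,0,0,32]])

```text
t: 14.98
ee_pos: [599.2, -74.2, 74.7]
orientation: [-0.088, 3.14, -0.0]
ft_force: [0.6, 0.7, 0.3]
width: 28.6
grasp_force: 0.0
```

```bash
python3 go.py -18 1.5 72 180; python3 loc.py scene
```

```text
t 14.975 box [-48.7   1.1] z 74.7 yaw -180.04 F [0.6 0.7 0.3] w 28.6
tool shift cm [-3.06  0.04  0.27] tool turn -0.04
scene worn_wheel_mid 0.56 px [273.5 186.6] 7.8 box [-142.5   85.3]
scene worn_wheel_mid 0.37 px [227.5 219. ] 7.5 box [-42.4  -2.1]
scene good_wheel_mid 0.78 px [199.5 205. ] 13.5 box [-78.3 -68.2]
```

Call:
move_arm(rows=[[-0.7,0,0,0,32],[-0.7,0,0,0,32],[-0.7,0,0,0,32],[-0.7,0,0,0,32],[0,0,0,0,32],[0,0,0,0,32]])

```text
t: 15.88
ee_pos: [626.3, -72.7, 74.6]
orientation: [0.087, -3.14, -0.0]
ft_force: [0.2, 0.5, 0.5]
width: 27.9
grasp_force: 0.0
```

```bash
python3 go.py -18 1.5 72 180; python3 loc.py scene; python3 - <<'E'
from h import *
b=optics.get_image("scene");a=optics.get_image("wrist");cv2.imwrite("pics/s5.png",np.hstack([cv2.resize(a,(400,300)),cv2.resize(b[150:330,100:340],(400,300))]))
E
```

```text
t 15.875 box [-21.5   1.2] z 74.6 yaw -180.05 F [0.2 0.5 0.5] w 27.9
tool shift cm [-0.35  0.03  0.26] tool turn -0.05
scene worn_wheel_mid 0.54 px [272.5 186.1] 7.3 box [-143.9   83. ]
scene good_wheel_mid 0.66 px [198. 211.] 11.7 box [-61. -68.]
```

View pics/s5.png

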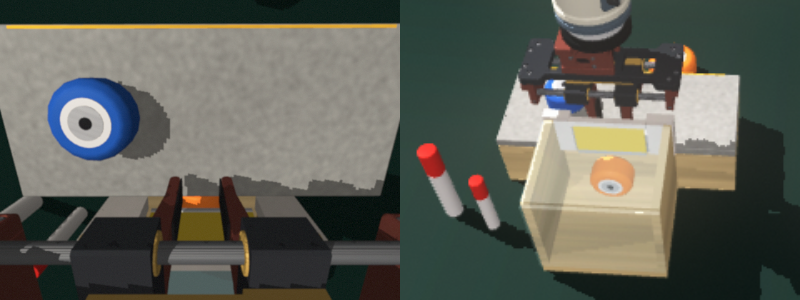

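The scene view shows the orange wheel lying in the bin at crop (612,177), with the flap down and the blue wheel in place. I'll draw back and lift.

Call:
move_arm(rows=[[1.5,0,0,0,32],[1.5,0,0,0,32],[2,0,0,0,32],[0,0,-5,0,32],[0,0,-5,0,32],[5,0,-2,0,32],[5,0,0,0,32],[0,0,0,0,32],[0,0,0,0,32]])

```text
t: 17.25
ee_pos: [477.0, -81.2, 195.2]
orientation: [-0.087, 3.139, -0.0]
ft_force: [0.2, -0.4, 0.0]
width: 28.1
grasp_force: 0.0
```

```bash
python3 go.py -100 1.5 190 180; python3 loc.py scene; python3 - <<'E'
from h import *
b=optics.get_image("scene");a=optics.get_image("top");cv2.imwrite("pics/s6.png",np.hstack([cv2.resize(a[60:300,160:480],(400,300)),cv2.resize(b[150:330,100:340],(400,300))]))
for l in("marker","mug"):print(l,[(d["point"],d["conf"]) for d in spotter.find_in("top",l)])
E
```

```text
t 17.25 box [-171.     1.1] z 195.2 yaw -180.07 F [ 0.2 -0.4  0. ] w 28.1
tool shift cm [-7.1   0.05  0.53] tool turn -0.07
scene worn_wheel_mid 0.74 px [263.  188.9] 14.3 box [-134.3   62.8]
scene worn_wheel_mid 0.66 px [235.2 243.4] 82.8 box [20.3 23.2]
scene good_wheel_mid 0.88 px [199.4 204.6] 13.7 box [-79.4 -68.5]
marker [([436.8, 164.0], 0.6), ([409.6, 158.0], 0.44)]
mug [([192.9, 191.9], 0.78)]
```

View pics/s6.png

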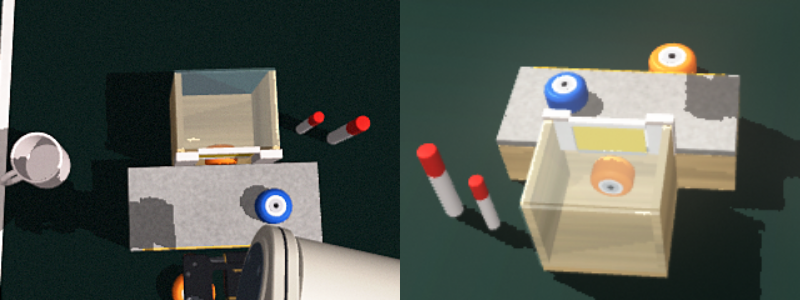

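The wheel lies in the bin, leaning with its hub at scene crop (612,187); flap, blue wheel, marker and mug look right. I'll check its resting height and position before handing in.

```bash
python3 - <<'E'
from h import *
S=np.array([647.85,-72.64,np.radians(3.24)]);c,s=np.cos(S[2]),np.sin(S[2]);B=np.array([[c,-s],[s,c]])
a=optics.get_image("scene");b=optics.get_image("top")
def ray(n,p):
    K,t,Mc=cal(n);d=Mc@np.linalg.solve(K,[p[0],p[1],1.]);return t,d/np.linalg.norm(d)
m=cv2.inRange(cv2.cvtColor(a,cv2.COLOR_BGR2HSV),(5,60,100),(18,255,255));m[:235]=0;m[285:]=0;m[:,:205]=0;m[:,255:]=0
k=max(cv2.findContours(m,0,1)[0],key=cv2.contourArea);x,y,w,h=cv2.boundingRect(k);print("scene bbox",x,y,w,h)
C=(x+w/2,y+h/2)
for z in(36,45,55,65,75):print(z,((at("scene",C,z)[:2]-S[:2])@B).round(1))
m=cv2.inRange(cv2.cvtColor(b,cv2.COLOR_BGR2HSV),(5,120,80),(18,255,255));m[:170]=0;m[195:]=0;m[:,:300]=0;m[:,390:]=0
p=np.argwhere(m);print("top orange px rows/cols",p.min(0),p.max(0),len(p))
for z in(40,60,75):print(z,((at("top",p.mean(0)[::-1],z)[:2]-S[:2])@B).round(1))
for z,X in((138,2),(89,2)):
    for y in(-42,42):print("flap corner",px("scene",np.r_[S[:2]+B@[X,y],z]).round(1))
g=cv2.inRange(cv2.cvtColor(a,cv2.COLOR_BGR2HSV),(23,90,90),(35,255,255));g[:210]=0;g[260:]=0;print("yellow bbox",cv2.boundingRect(max(cv2.findContours(g,0,1)[0],key=cv2.contourArea)))
E
```

```text
scene bbox 214 244 27 24
36 [ 3.5 -2.2]
45 [ 9.9 -0.2]
55 [17.1  2. ]
65 [24.3  4.3]
75 [31.5  6.5]
top orange px rows/cols [170 300] [191 377] 196
40 [ 8.5 -2. ]
60 [5.5 1.2]
75 [3.2 3.5]
flap corner [201.8 223.5]
flap corner [244.4 225.4]
flap corner [205.5 239.1]
flap corner [246.3 241. ]
yellow bbox (204, 226, 44, 15)
```

```bash
python3 -c "
from workcell import close_job
print(close_job())"
```

```text
the job is handed in; nothing more can be done
None
```

I pushed the orange wheel through the flap and it came to rest in the bin, leaning against the deck wall. The flap hangs shut, the blue wheel, marker and mug look unmoved in the last pictures, and the job is handed in at about 17 s; no verdict came back.

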